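# Serve a bread roll with the kitchen tongs

## Task

Pick up the kitchen tongs by their grips, close them gently on the small round bread roll so that it is not squashed, and lift it off the bread board. Carry it over to the white plate and finish while still holding it there in the tongs, still and about 15 cm above the middle of the plate; do not put it down or let go. Touch the roll with nothing but the tongs, and see that everything else on the worktop stays where it is.

Things in the scene. Friction and masses are not known exactly. Their poses are not given: they have to be found in the camera images.
- tongs_grip (a point): Steel kitchen tongs, 240 mm long, 28 mm tall, lying on their side. This point: midway between the two black rubber grips, half-way up (14 mm over the underside); x runs to the tips, z up. Squeeze the grips here along y, from above: flat strips 64 mm long, 28 mm tall, 58 mm over their outsides when released, sprung open. Hinge 100 mm, back end 133 mm behind (-x). 160 g, balanced near this point.
- tongs_tip (a point): Point midway between the two tip blades of the tongs, 86 mm ahead (+x) of tongs_grip, same axes. Each blade is a flat upright plate 42 mm long (65 to 107 mm ahead of tongs_grip) and 28 mm tall, 14 mm above and below this point. Inner faces 100 mm apart when released; both arms move alike and close towards this point.
- tongs: The same tongs, origin on the underside 14 mm below tongs_grip. Each grip needs 7 N to start closing and 12 N when the tips are 52 mm apart; then the grips are 32 mm over their outsides. Held part closed, at 50 mm over the grips, they stay in the grasp by their spring, tips about 85 mm apart; the grips are parallel at 42 mm. A tip presses with about half of the grip force beyond the spring's.
- tongs_left: The tongs' arm on the +y side, with grip and tip blade; origin on the hinge, 100 mm behind the grips, on the underside level; turned 0.13 rad outwards when released, 0 when the tips are 52 mm apart.
- tongs_right: The tongs' arm on the -y side, the mirror image of tongs_left.
- roll: The small round bread roll (same thing as roll_center), origin at the centre of its underside. It is squashed if either tip presses it with more than 30 N.
- roll_center (a point): Centre of the small round bread roll: a squat round roll 52 mm in diameter and 40 mm high, about 45 g, with upright sides between 10 and 26 mm above its underside; this point is half-way up (20 mm). It stands loose on the front half of the bread board, the half nearer the robot, with nothing else on that half.
- board: Rectangular dark wooden bread board, fixed, 240 mm (its x) by 150 mm (its y) and 20 mm thick, origin at the centre of its underside; its +x points away from the robot. It lies on the left or on the right.
- plate: White round dinner plate, fixed, 170 mm in diameter and 18 mm high, empty, origin at the centre of its underside. It stands on the side where the board is not.
- long_roll_center (a point): Centre of a long bread roll, 40 x 115 mm and 34 mm high, lying across the far half of the bread board. Half-way up (17 mm). Leave it alone.
- jam_jar: Jam jar, 62 mm in diameter, 85 mm high, origin at the centre of its underside. Leave it alone.
- mug: White mug, 80 mm in diameter, 92 mm high, origin at the centre of its underside. Leave it alone.
- mill: Wooden pepper mill, 52 mm in diameter, 150 mm high, origin at the centre of its underside. Leave it alone.
- ramekin: Small white bowl, 74 mm in diameter, 42 mm high, origin at the centre of its underside, behind the tongs in front of the saucepan. Leave it alone.
- spatula: Spatula lying at the right-hand side. Leave it alone.
Mind the look-alikes: they are no part of the job. Leave any blue, pink or purple look-alike of the roll alone.

How it is judged:
On the way, in this order (a step that is already met when the one before it is completed fails the run):
1. the tongs are picked up in the gripper, the roll still lying on the board (height (world z) of tongs_grip above 0.03 m and contact force between the fingers and tongs above 1 N and height (world z) of roll_center below 0.05 m), for 0.2 s.
2. the roll is lifted clear of the board between the two tips of the tongs (z of roll_center in the frame of board above 0.06 m and contact force between each of tongs_left, tongs_right and roll above 0.3 N and contact force between board and roll below 0.05 N), for 0.2 s.
At the end, for the whole second after the job is handed in: The round roll hangs still between the tongs' tips (centre within 35 mm of the point between them), the tongs gripped by the robot, the roll within 50 mm of the plate's middle seen from above, its centre 100 to 250 mm above the worktop, nothing touching the plate (horizontal distance between roll_center and plate below 0.05 m and height (world z) of roll_center between 0.1 and 0.25 m and contact force between each of tongs_left, tongs_right and roll above 0.3 N and contact force between the fingers and tongs above 1 N and distance between roll_center and tongs_tip below 0.035 m and contact force between plate and roll below 0.05 N and contact force between plate and tongs below 0.05 N and linear speed of roll below 0.03 m/s and angular speed of roll below 0.3 rad/s); the arm keeps its last pose, push and grip.
It fails at once if the roll is squashed: a tip presses it with more than 30 N (contact force between any of tongs_left, tongs_right and roll above 30 N).
It fails at once if the robot itself touches the bread (contact force between any of the fingers, the arm and roll above 0.3 N).
It fails at once if something else on the worktop is displaced by more than 25 mm (distance of any of long_roll_center, jam_jar, mug, mill, ramekin, spatula from where it was at the start of the episode above 0.025 m).
It also fails if it takes over 51 s, if anything falls off the work surface, if the arm or the gripper's body presses on something with over 40 N, if the wrist force passes 120 N, or if a joint passes its speed limit or range.

## Robot

A 6-joint arm with a two-finger parallel gripper is mounted at the origin on the work surface. World frame = base frame: x ahead of the robot, y to its left, z up, the work surface at z = 0. Lengths are in m, angles in rad, forces in N, time in s.
With the tool pointing down it reaches from about 0.25 to 0.775 m from the base axis. Payload 4 kg.
Tool frame: the origin (TCP) lies on the centre line of the jaws, within the pads' length; the fingertips stand 8 mm ahead of it and the grasp point (between the pads) lies 11 mm behind it; y points along the fingers, x is the direction in which the jaws open and shut, and the axes are right-handed (so a half turn about y gives the same grasp; the last joint's range is limited). The gripper opens to 94 mm and grips with 3 to 60 N. Pads are 16 mm wide; open, the fingers measure 119 mm over their backs; the gripper's body (75 mm by 177 mm) begins 78 mm behind the grasp point.
Start: joints at [1.23, 0.087, 1.371, -0, 1.684, -0.103], TCP at [0.13, 0.535, 0.214] pointing down, gripper open.
Joint ranges: [-3.1, 3.1], [-0.76, 2.03], [0.27, 2.55], [-1.08, 4.22], [0.17, 2.65], [-2.57, 2.57]. Speed limits (rad/s): [2.79, 2.79, 3.14, 3.14, 3.14, 3.14].

## Interface

Orientations are given as [roll, pitch, yaw] about the fixed x, y, z axes, in that order (R = Rz(yaw) Ry(pitch) Rx(roll)).
In Python, from bench import robot gives the robot as it stands.
- The arm moves only by the tool step_arm, never from a script. Its argument "commands" is a list of rows, each an object with "xyz": the shift along the world's x, y, z in m, a list of three; "twist": the turn, a rotation vector about the world's x, y, z in degrees, a list of three. In form: [{"xyz": [tx, ty, tz], "twist": [ax, ay, az]}, ...]. A call has 1 to 12 rows; each row is the pose to reach, as a shift and turn from the pose commanded when the call began; what a row does not reach only later rows make up. A row lasts 1/12 s, in which the tool goes at most 41.7 mm and 7.16 degrees, less where a joint would pass 70% of its speed; a pose out of reach is approached as far as the arm can. A call with a gripper value outside its range is refused whole. "fingers" is the closure in counts, from 0 (fully open) to 255 (shut), set as the call begins (left out, the last holds). The fingers move at their own pace and stop on an object; the grip force is fixed at half the most. Time passes only in rows, so rows that repeat a pose let the fingers close. It gives the time, the measured TCP pose, the force and the opening at its end, in the units of the state.
- robot.get_obs(): the state, without advancing time (a new reading comes with each control period).
- robot.snapshot(name): name is "side" or "top"; returns (picture, depth): 480x640x3 uint8, red, green, blue; 480x640 float32, m along the optical axis (not along the pixel's ray), 0 where there is no reading.
- robot.camera_info(name): a dict with "fx", "fy", "cx", "cy" (pixels), "R" (3x3) and "t" (3): a world point X has camera coordinates R X + t. Camera axes: x right, y down, z forward; pixel columns grow to the right and rows downward; lengths in m; the calibration is good to about 2 mm. A picture is of the moment at which its call begins. camera_info takes no time and is no camera call.
- robot.close_job(): hands the job in, once; it reports no verdict.
The state is a dict: "time": time; "joint_positions": joint angles; "qvel": joint speeds; "joint_torque": joint torques, N m; "tool_pos": TCP position; "ee_rot": TCP orientation; "wrist_force": force on the tool from outside, world axes, zero at the start; "wrist_torque": the same for the moment, N m; "width": finger opening in m.
Only numpy, scipy, OpenCV 4.12 (cv2) and the standard library are available. Lean on these libraries where they do the work, as an engineer would, in place of code of your own. Each camera call takes 0.05 s, during which the arm holds its last target.

## Working session

There is one attempt and no reset: what is moved stays moved. The work goes in short steps, Python scripts to look and compute and a tool call to move; the robot and the scene stay as the last step left them, time stands still between calls to the robot, and variables do not carry over. Pictures are saved under pics/ and viewed, and the job is handed in when it is done.

Besides the shell and the picture viewer there is one more tool, called after "Call:" by a JSON object that holds its "fn" and its "kwargs", one argument or row to a line. step_arm: Moves the arm, as the interface text tells. Its arguments: {"type":"object","properties":{"commands":{"type":"array"},"fingers":{"type":"number"}},"required":["commands"]}

```bash
ls; mkdir -p pics
python3 - <<'E'
from bench import robot
import cv2, numpy as np
o=robot.get_obs(); print({k:np.round(v,3) for k,v in o.items()})
for n in ("top","side"):
    p,d=robot.snapshot(n); cv2.imwrite(f"pics/{n}0.png",p[:,:,::-1]); np.save(f"pics/{n}0.npy",d)
    c=robot.camera_info(n); print(n,c)
E
```

```text
pics
{'time': np.float64(0.0), 'joint_positions': array([ 1.23 ,  0.088,  1.372, -0.   ,  1.684, -0.103]), 'qvel': array([ 0.001, -0.003, -0.   ,  0.   ,  0.001,  0.001]), 'joint_torque': array([-1.0000e-03, -3.4019e+01, -3.0242e+01,  7.2000e-02,  3.3000e-02,
       -0.0000e+00]), 'tool_pos': array([0.129, 0.534, 0.212]), 'ee_rot': array([-1.571,  0.002,  1.333]), 'wrist_force': array([-0.021, -0.545, -0.391]), 'wrist_torque': array([-0.052,  0.004, -0.002]), 'width': np.float64(0.094)}
top {'fx': 567.9508445966031, 'fy': 567.9508445966031, 'cx': 333.83518169609, 'cy': 233.72923318034094, 'R': array([[-0.01544399, -0.99984999,  0.00784159],
       [-0.98975041,  0.01417351, -0.1421029 ],
       [ 0.14197044, -0.00995585, -0.98982083]]), 't': array([-0.01243462,  0.54280348,  1.77339052])}
side {'fx': 463.81004215052303, 'fy': 463.81004215052303, 'cx': 320.10126349724027, 'cy': 240.04218406402416, 'R': array([[-0.99691583, -0.07529887, -0.02211146],
       [-0.02462765,  0.56769241, -0.82287229],
       [ 0.07451386, -0.81978986, -0.56779598]]), 't': array([0.53521023, 0.06604242, 1.33228622])}
```

View pics/top0.png

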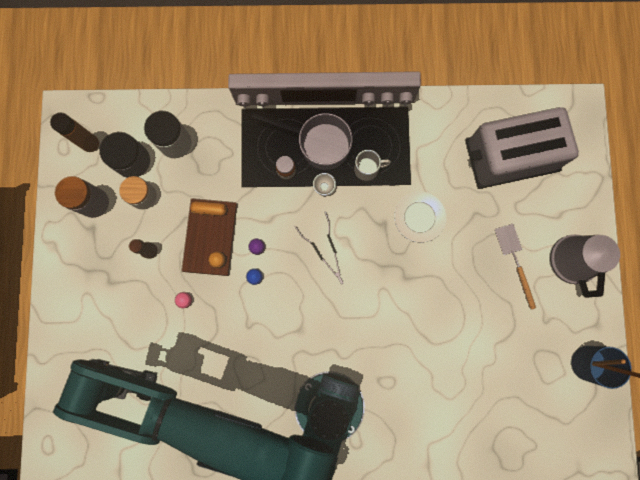

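View pics/side0.png

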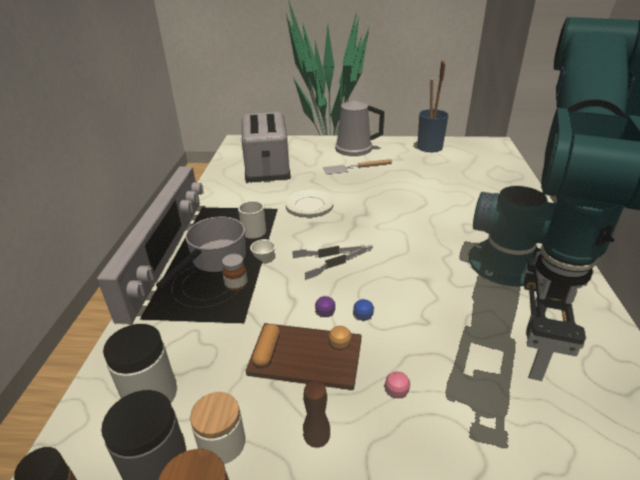

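The top view shows the round roll on the near half of the board at (216,259). The long roll is at (207,208), and the look-alikes are pink (183,300), blue (255,276) and purple (257,246). The tongs run from the hinge at (341,280) to tips at (297,228) and (327,213), and the plate is at (420,217). The roll I want is the orange-brown one on the board. I'll check it in a close crop and measure.

```bash
cat > h.py <<'E'
import numpy as np, cv2
from bench import robot
C={n:robot.camera_info(n) for n in ("top","side")}
def bp(n,u,v,d):
    c=C[n]; p=np.stack([(u-c['cx'])/c['fx']*d,(v-c['cy'])/c['fy']*d,d],-1); return (p-c['t'])@c['R']
def proj(n,X):
    c=C[n]; p=np.asarray(X)@np.asarray(c['R']).T+c['t']; return np.stack([p[...,0]/p[...,2]*c['fx']+c['cx'],p[...,1]/p[...,2]*c['fy']+c['cy']],-1)
def cloud(n,d):
    v,u=np.mgrid[0:480,0:640]; return bp(n,u.astype(float),v.astype(float),d)
def tri(ut,us):
    P=[np.array([[C[n]['fx'],0,C[n]['cx']],[0,C[n]['fy'],C[n]['cy']],[0,0,1]])@np.c_[C[n]['R'],C[n]['t']] for n in ("top","side")]
    X=cv2.triangulatePoints(P[0],P[1],np.array(ut,float).reshape(2,1),np.array(us,float).reshape(2,1)); return (X[:3]/X[3]).ravel()
E
python3 - <<'E'
from h import *
t=cv2.imread("pics/top0.png"); s=cv2.imread("pics/side0.png")
a=cv2.resize(t[190:310,170:290],(480,480),interpolation=cv2.INTER_CUBIC)
b=cv2.resize(t[200:300,285:365],(384,480),interpolation=cv2.INTER_CUBIC)
cv2.imwrite("pics/crop_top.png",np.hstack([a,b][:2])[:, :800])
b=cv2.resize(s[235:285,285:385],(800,400),interpolation=cv2.INTER_CUBIC); cv2.imwrite("pics/crop_side.png",b)
for n in("top","side"):
    d=np.load(f"pics/{n}0.npy"); X=cloud(n,d)
    pts={"top":dict(roll=(216,259),long=(207,208),plate=(420,217),tl=(299,230),tr=(327,215),gl=(318,250),gr=(333,242),hinge=(341,280),table=(280,320),board=(200,240)),"side":dict(roll=(340,335),long=(266,345),plate=(310,205),table=(420,280),board=(310,350))}[n]
    for k,(u,v) in pts.items(): print(n,k,np.round(X[v,u],4))
E
```

```text
top roll [0.4647 0.349  0.0625]
top long [0.6283 0.381  0.0563]
top plate [ 0.599  -0.3037  0.0025]
top tl [0.5618 0.0924 0.0018]
top tr [ 6.108e-01  5.000e-04 -2.400e-03]
top gl [0.495  0.0312 0.0047]
top gr [ 5.211e-01 -1.780e-02 -5.000e-04]
top hinge [ 0.3958 -0.0412  0.022 ]
top table [ 0.2727  0.1553 -0.004 ]
top board [0.5312 0.4098 0.0193]
side roll [0.4635 0.3635 0.0596]
side long [0.6253 0.3971 0.0544]
side plate [ 0.5948 -0.2999  0.0043]
side table [2.54e-01 8.88e-02 1.00e-04]
side board [0.5311 0.375  0.0196]
```

View pics/crop_top.png

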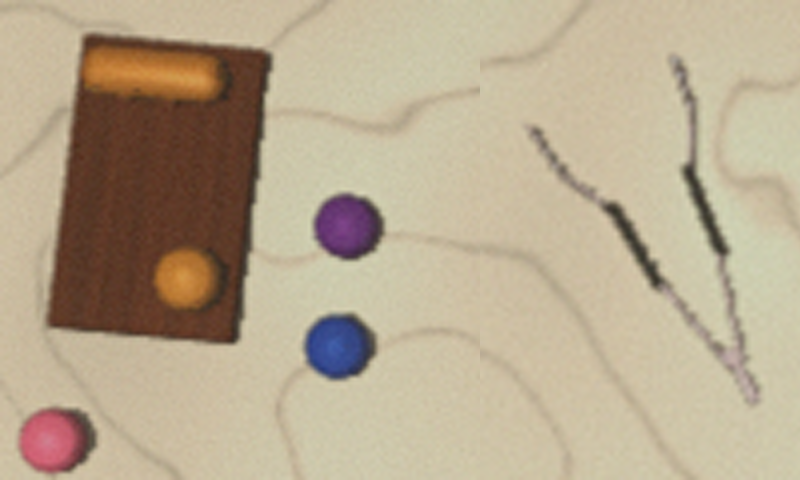

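View pics/crop_side.png

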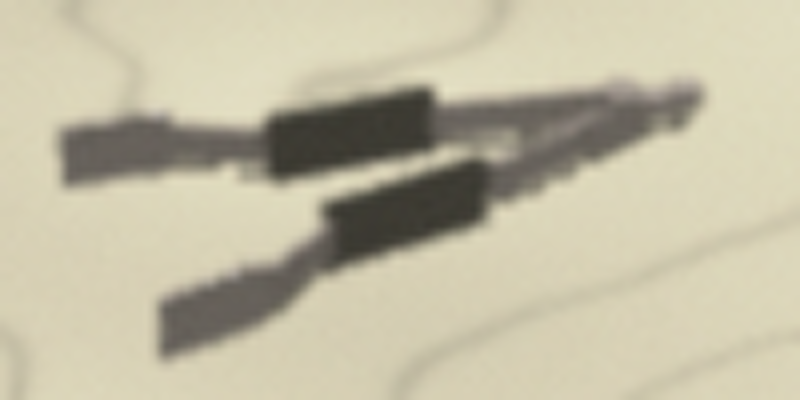

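Run:
```python
from h import *
T=lambda x,y:((x-480)/4.8+285-.4,y/4.8+200-.4); S=lambda x,y:(x/8+285-.4,y/8+235-.4)
L=dict(gl_tip=(T(612,205),S(325,210)),gl_h=(T(660,287),S(485,165)),gr_tip=(T(688,168),S(268,118)),gr_h=(T(723,252),S(432,90)),tl=(T(532,128),S(160,300)),tr=(T(675,58),S(62,130)),back=(T(755,402),S(700,88)))
R={k:tri(*v) for k,v in L.items()}
for k,v in R.items(): print(k,np.round(v,4))
g=(R['gl_tip']+R['gl_h']+R['gr_tip']+R['gr_h'])/4; print("grip",g)
t=(R['tl']+R['tr'])/2; print("tipend mid",t, "dist",np.linalg.norm((t-g)[:2]),"yaw",np.degrees(np.arctan2(*(t-g)[1::-1])))
m=t-R['back']; print("len",np.linalg.norm(m[:2]),"yaw",np.degrees(np.arctan2(*m[1::-1])), "back-grip",np.linalg.norm((g-R['back'])[:2]))
print("tip spread",np.linalg.norm(R['tl']-R['tr']))
# roll/board/plate segmentation by cloud
for n in("top","side"):
    im=cv2.imread(f"pics/{n}0.png"); X=cloud(n,np.load(f"pics/{n}0.npy")); hsv=cv2.cvtColor(im,cv2.COLOR_BGR2HSV)
    m=(hsv[...,0]>8)&(hsv[...,0]<22)&(hsv[...,1]>140)&(hsv[...,2]>100)&(X[...,0]>.4)&(X[...,0]<.52)&(X[...,1]>.25)&(X[...,1]<.45)&(X[...,2]>.03)
    vv,uu=np.nonzero(m); P=X[m]; print(n,m.sum(),"bbox",uu.min(),uu.max(),vv.min(),vv.max(),"mean",uu.mean(),vv.mean(),"X med",np.median(P,0),"rng",np.percentile(P,[2,98],axis=0))
    # board
    b=(hsv[...,2]<110)&(hsv[...,1]>120)&(hsv[...,0]<20)&(X[...,0]>.38)&(X[...,0]<.72)&(X[...,1]>.24)&(X[...,1]<.52)&(abs(X[...,2]-.02)<.012)
    cnt,_=cv2.findContours(b.astype(np.uint8),0,2); c=max(cnt,key=cv2.contourArea).reshape(-1,2)
    Q=X[c[:,1],c[:,0]][:,:2].astype(np.float32); print(" board",cv2.minAreaRect(Q))
    P=X[b]; 
    # plate: deviation in depth
    q=(abs(X[...,0]-.6)<.13)&(abs(X[...,1]+.3)<.13)&(X[...,2]>.011)&(X[...,2]<.03)
    print(" plate",q.sum(),np.percentile(X[q],[2,50,98],axis=0).round(3).tolist() if q.sum() else 0)
a=cv2.imread("pics/top0.png")[170:270,370:470]; b=cv2.imread("pics/side0.png")[180:230,270:350]
cv2.imwrite("pics/plate.png",np.hstack([cv2.resize(a,(400,400)),cv2.resize(b,(400,400))]))
print(tri((216,259),(340,335)))
```

```text
gl_tip [0.5177 0.0494 0.0271]
gl_h [0.4622 0.0181 0.0257]
gr_tip [ 0.5417 -0.0016  0.0297]
gr_h [ 0.4841 -0.0241  0.0284]
tl [0.5707 0.1025 0.0266]
tr [0.6168 0.0061 0.0274]
back [ 0.3848 -0.0439  0.0184]
grip [0.50141485 0.01044035 0.02773897]
tipend mid [0.59376297 0.05429381 0.02704862] dist 0.10223160787271499 yaw 25.401695425209954
len 0.2309182925441477 yaw 25.15831085500612 back-grip 0.12868833974496668
tip spread 0.10689978482690968
top 204 bbox 208 223 251 272 mean 215.70098039215685 259.12745098039215 X med [0.4647061  0.35062646 0.05777033] rng [[0.44323377 0.32924538 0.04375955]
 [0.48808374 0.37487021 0.06825814]]
 board ((0.5420857667922974, 0.3805447816848755), (0.14663611352443695, 0.23620805144309998), 83.53341674804688)
 plate 1250 [[0.517, -0.383, 0.011], [0.604, -0.299, 0.015], [0.697, -0.216, 0.025]]
side 199 bbox 331 349 327 342 mean 339.67336683417085 334.25125628140705 X med [0.46457753 0.35761188 0.05644865] rng [[0.44579366 0.33772944 0.04689476]
 [0.48256482 0.37305099 0.06128923]]
 board ((0.5239952206611633, 0.3837584853172302), (0.14420537650585175, 0.19811397790908813), 83.96632385253906)
 plate 346 [[0.517, -0.385, 0.011], [0.6, -0.332, 0.014], [0.676, -0.225, 0.019]]
[0.46530091 0.35194409 0.04777506]
```

View pics/plate.png

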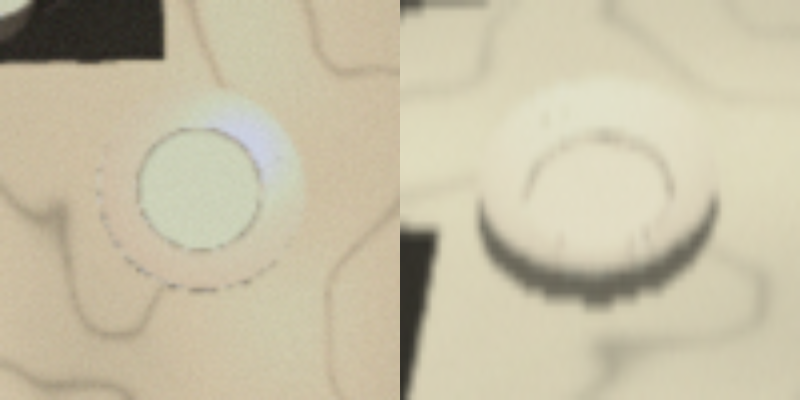

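Run:
```python
from h import *
from scipy.optimize import least_squares
im=cv2.imread("pics/top0.png"); X=cloud("top",np.load("pics/top0.npy"))
for n,(u,v) in dict(pink=(183,300),blue=(255,276),purple=(257,246),mill=(136,246),ram=(325,184)).items(): print(n,X[v,u].round(3))
# roll silhouette fit
for n,c,r in(("top",(216,259),14),("side",(340,336),14)):
    im=cv2.imread(f"pics/{n}0.png"); hsv=cv2.cvtColor(im,cv2.COLOR_BGR2HSV)
    m=((hsv[...,2]>105)).astype(np.uint8); k=np.zeros_like(m); cv2.circle(k,c,r,1,-1); m&=k
    _,lab,st,ce=cv2.connectedComponentsWithStats(m); l=lab[c[1],c[0]]; print(n,st[l],ce[l])
# tongs fit: model points (grip frame), tops z=.014 above grip pt
T=lambda x,y:((x-480)/4.8+285-.4,y/4.8+200-.4); S=lambda x,y:(x/8+285-.4,y/8+235-.4)
a=.13
def arm(s,x,y):  # hinge-frame coordinates, rotation outward
    c,si=np.cos(a),np.sin(a); return np.array([c*x-si*y-.1, s*(si*x+c*y),0.014])
# closed-zero: grip outside 16 at x=.1 ; tips inner 26 at x=.186
M=dict(gl_tip=arm(1,.132,.0145),gl_h=arm(1,.068,.0145),gr_tip=arm(-1,.132,.0145),gr_h=arm(-1,.068,.0145),tl=arm(1,.207,.027),tr=arm(-1,.207,.027),back=np.array([-.133,0,.014]))
L=dict(gl_tip=(T(612,205),S(325,210)),gl_h=(T(660,287),S(485,165)),gr_tip=(T(688,168),S(268,118)),gr_h=(T(723,252),S(432,90)),tl=(T(532,128),S(160,300)),tr=(T(675,58),S(62,130)),back=(T(755,402),S(700,88)))
def res(p):
    c,s=np.cos(p[3]),np.sin(p[3]); R=np.array([[c,-s,0],[s,c,0],[0,0,1]]); r=[]
    for k in M:
        W=R@M[k]+p[:3]; r+=[proj("top",W)-L[k][0],proj("side",W)-L[k][1]]
    return np.concatenate(r)
f=least_squares(res,[.5,.01,.014,.44],loss='soft_l1'); print(f.x,np.degrees(f.x[3]),np.abs(f.fun).mean(),np.round(res(f.x),1))
```

```text
pink [0.34  0.455 0.04 ]
blue [0.411 0.229 0.045]
purple [0.505 0.223 0.052]
mill [0.499 0.571 0.146]
ram [0.714 0.006 0.001]
top [208 252  16  15 199] [215.46733668 259.10050251]
side [328 322  26  26 477] [340.27253669 334.04821803]
[0.5034687  0.01146153 0.0127825  0.43776552] 25.08211648157494 0.47021549924372763 [-0.9  0.4  0.5  0.7  0.1 -0.1 -0.1 -0.3  1.  -0.4 -0.2  0.2  0.   0.9
  0.4  0.4 -0.2 -0.8 -0.6  0.1 -0.  -0.5 -0.3  0.2  0.4  0.6  0.4 -2.5]
```

Call:
{"fn": "step_arm", "kwargs": {
  "commands": [
    {"xyz": [0.03, -0.04, 0], "twist": [0, 0, 5]},
    {"xyz": [0.06, -0.08, 0], "twist": [0, 0, 10]},
    {"xyz": [0.08, -0.11, 0], "twist": [0, 0, 15]},
    {"xyz": [0.1, -0.14, 0], "twist": [0, 0, 20]},
    {"xyz": [0.12, -0.17, 0], "twist": [0, 0, 25]},
    {"xyz": [0.14, -0.2, 0], "twist": [0, 0, 30]},
    {"xyz": [0.16, -0.23, 0], "twist": [0, 0, 34]},
    {"xyz": [0.18, -0.26, 0], "twist": [0, 0, 38.7]},
    {"xyz": [0.2, -0.29, 0], "twist": [0, 0, 38.7]},
    {"xyz": [0.22, -0.32, 0], "twist": [0, 0, 38.7]},
    {"xyz": [0.24, -0.34, 0], "twist": [0, 0, 38.7]},
    {"xyz": [0.26, -0.365, 0], "twist": [0, 0, 38.7]}
  ],
  "fingers": 0
}}

```text
time: 1.1
tool_pos: [0.39, 0.1682, 0.2132]
ee_rot: [-1.571, -0.001, 2.008]
wrist_force: [0.8, 0.7, 0.1]
width: 0.0942
```

Call:
{"fn": "step_arm", "kwargs": {
  "commands": [
    {"xyz": [0.02, -0.03, 0], "twist": [0, 0, 0]},
    {"xyz": [0.04, -0.06, 0], "twist": [0, 0, 0]},
    {"xyz": [0.06, -0.09, 0], "twist": [0, 0, 0]},
    {"xyz": [0.08, -0.12, 0], "twist": [0, 0, 0]},
    {"xyz": [0.1, -0.14, -0.02], "twist": [0, 0, 0]},
    {"xyz": [0.113, -0.159, -0.04], "twist": [0, 0, 0]},
    {"xyz": [0.113, -0.159, -0.07], "twist": [0, 0, 0]},
    {"xyz": [0.113, -0.159, -0.1], "twist": [0, 0, 0]},
    {"xyz": [0.113, -0.159, -0.12], "twist": [0, 0, 0]},
    {"xyz": [0.113, -0.159, -0.12], "twist": [0, 0, 0]},
    {"xyz": [0.113, -0.159, -0.12], "twist": [0, 0, 0]},
    {"xyz": [0.113, -0.159, -0.12], "twist": [0, 0, 0]}
  ]
}}

```text
time: 2.1
tool_pos: [0.5034, 0.0106, 0.0949]
ee_rot: [-1.573, 0.001, 2.009]
wrist_force: [0.9, -0.5, 0.5]
width: 0.0938
```

```bash
cat > st.py <<'E'
from h import *
import sys
o=robot.get_obs(); print({k:np.round(o[k],4).tolist() for k in("time","tool_pos","ee_rot","wrist_force","width","joint_positions")})
if len(sys.argv)>1:
    for n in("top","side"):
        p,d=robot.snapshot(n); cv2.imwrite(f"pics/{n}{sys.argv[1]}.png",p[:,:,::-1]); np.save(f"pics/{n}{sys.argv[1]}.npy",d)
E
python3 st.py 1
python3 - <<'E'
import cv2,numpy as np
a=cv2.imread("pics/top1.png")[170:320,260:410]; b=cv2.imread("pics/side1.png")[150:300,260:410]
cv2.imwrite("pics/c1.png",cv2.resize(np.hstack([a,b]),(800,400),interpolation=cv2.INTER_CUBIC))
E
```

```text
{'time': 2.1, 'tool_pos': [0.5034, 0.0106, 0.0949], 'ee_rot': [-1.5726, 0.0009, 2.0086], 'wrist_force': [0.9442, -0.5289, 0.5156], 'width': 0.0938, 'joint_positions': [-0.0917, 0.0374, 1.6616, 0.0001, 1.4406, -2.1004]}
```

View pics/c1.png

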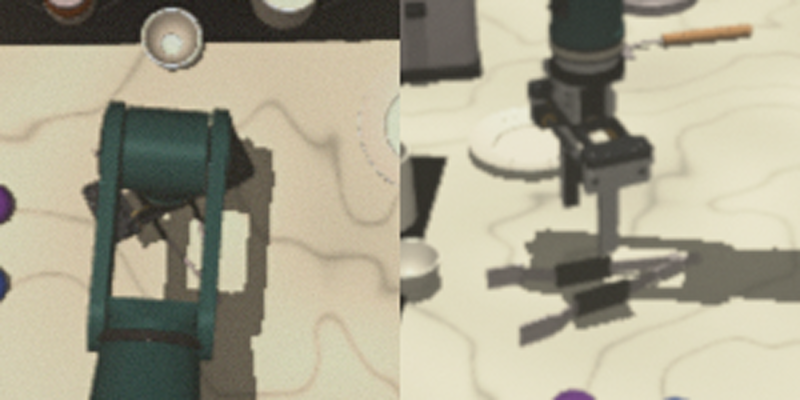

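The fingers straddle the two black grips (side crop near (600,270)) with the jaws across them. I'll descend and close part-way, to about 50 mm.

Call:
{"fn": "step_arm", "kwargs": {
  "commands": [
    {"xyz": [0, 0, -0.03], "twist": [0, 0, 0]},
    {"xyz": [0, 0, -0.055], "twist": [0, 0, 0]},
    {"xyz": [0, 0, -0.07], "twist": [0, 0, 0]},
    {"xyz": [0, 0, -0.077], "twist": [0, 0, 0]},
    {"xyz": [0, 0, -0.082], "twist": [0, 0, 0]},
    {"xyz": [0, 0, -0.082], "twist": [0, 0, 0]},
    {"xyz": [0, 0, -0.082], "twist": [0, 0, 0]}
  ]
}}

```text
time: 2.78
tool_pos: [0.5037, 0.0105, 0.013]
ee_rot: [-1.573, 0.001, 2.009]
wrist_force: [0.3, -0.3, 0.3]
width: 0.0941
```

Call:
{"fn": "step_arm", "kwargs": {
  "commands": [
    {"xyz": [0, 0, 0], "twist": [0, 0, 0]},
    {"xyz": [0, 0, 0], "twist": [0, 0, 0]},
    {"xyz": [0, 0, 0], "twist": [0, 0, 0]},
    {"xyz": [0, 0, 0], "twist": [0, 0, 0]},
    {"xyz": [0, 0, 0], "twist": [0, 0, 0]},
    {"xyz": [0, 0, 0], "twist": [0, 0, 0]},
    {"xyz": [0, 0, 0], "twist": [0, 0, 0]},
    {"xyz": [0, 0, 0], "twist": [0, 0, 0]}
  ],
  "fingers": 122
}}

```text
time: 3.45
tool_pos: [0.5027, 0.0106, 0.0117]
ee_rot: [-1.571, -0.0, 2.008]
wrist_force: [1.0, 0.9, 1.3]
width: 0.0493
```

Call:
{"fn": "step_arm", "kwargs": {
  "commands": [
    {"xyz": [0, 0, 0.003], "twist": [0, 0, 0]},
    {"xyz": [0, 0, 0.01], "twist": [0, 0, 0]},
    {"xyz": [0, 0, 0.02], "twist": [0, 0, 0]},
    {"xyz": [0, 0, 0.035], "twist": [0, 0, 0]},
    {"xyz": [0, 0, 0.05], "twist": [0, 0, 0]},
    {"xyz": [0, 0, 0.065], "twist": [0, 0, 0]},
    {"xyz": [0, 0, 0.08], "twist": [0, 0, 0]},
    {"xyz": [0, 0, 0.095], "twist": [0, 0, 0]},
    {"xyz": [0, 0, 0.105], "twist": [0, 0, 0]},
    {"xyz": [0, 0, 0.11], "twist": [0, 0, 0]},
    {"xyz": [0, 0, 0.11], "twist": [0, 0, 0]},
    {"xyz": [0, 0, 0.11], "twist": [0, 0, 0]}
  ]
}}

```text
time: 4.45
tool_pos: [0.5024, 0.0106, 0.1214]
ee_rot: [-1.571, -0.0, 2.008]
wrist_force: [0.7, 0.3, -2.2]
width: 0.0492
```

```bash
python3 st.py 2
python3 - <<'E'
import cv2,numpy as np
a=cv2.imread("pics/top2.png")[170:320,260:410]; b=cv2.imread("pics/side2.png")[150:300,250:400]
cv2.imwrite("pics/c2.png",cv2.resize(np.hstack([a,b]),(800,400),interpolation=cv2.INTER_CUBIC))
E
```

```text
{'time': 4.45, 'tool_pos': [0.5024, 0.0106, 0.1214], 'ee_rot': [-1.5706, -0.0002, 2.0085], 'wrist_force': [0.7226, 0.3162, -2.2299], 'width': 0.0492, 'joint_positions': [-0.0919, 0.0188, 1.6263, 0.0001, 1.4968, -2.1004]}
```

View pics/c2.png

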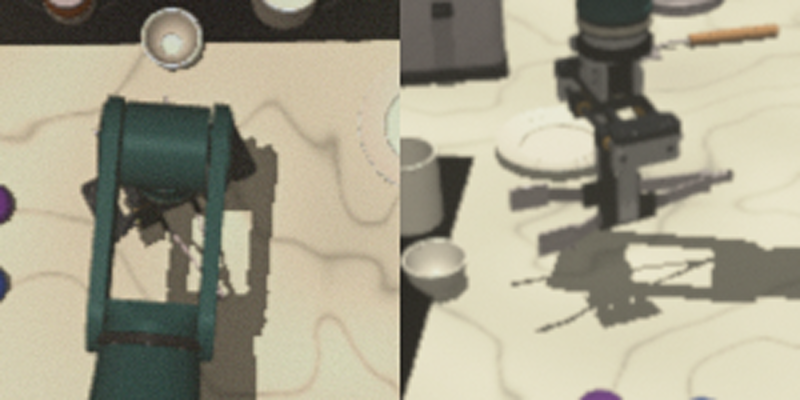

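Run:
```python
from h import *
b=cv2.imread("pics/side2.png")
o=(285,205); s=8
c=cv2.resize(b[o[1]:o[1]+50,o[0]:o[0]+100],(800,400),interpolation=cv2.INTER_CUBIC)
a=.086
def arm(sg,x,y,z):
    cc,si=np.cos(a),np.sin(a); return np.array([cc*x-si*y-.1, sg*(si*x+cc*y),z])
g=np.array([.5025,.0110,.1235]); th=np.radians(25.1); R=np.array([[np.cos(th),-np.sin(th),0],[np.sin(th),np.cos(th),0],[0,0,1]])
for sg in(1,-1):
  for x in(.165,.207):
    for z in(-.014,.014):
      p=proj("side",R@arm(sg,x,.027,z)+g); q=((p-o+.5)*s).astype(int); cv2.circle(c,tuple(int(i) for i in q),4,(0,0,255),1); 
for z in(-.014,.014):
      p=proj("side",R@np.array([-.133,0,z])+g); q=((p-o+.5)*s).astype(int); cv2.circle(c,tuple(int(i) for i in q),4,(255,0,0),1)
cv2.imwrite("pics/c2b.png",c)
```

```text
(no output)
```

View pics/c2b.png

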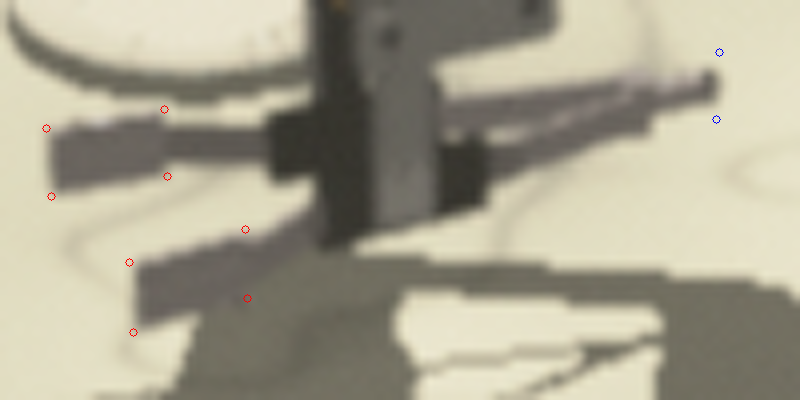

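Run:
```python
from h import *
def ray(n,u,v,z):
    a=bp(n,u,v,np.array(0.5)); b=bp(n,u,v,np.array(1.5)); t=(z-a[2])/(b[2]-a[2]); return a+t*(b-a)
for z in(.038,.042,.048): print(z,ray("top",215.5,259.1,z).round(4),ray("side",339.7,334.3,z).round(4))
im=cv2.imread("pics/side2.png"); c=cv2.resize(im[310:360,300:380],(800,500),interpolation=cv2.INTER_CUBIC)
im2=cv2.imread("pics/top2.png"); c2=cv2.resize(im2[235:285,190:240],(500,500),interpolation=cv2.INTER_CUBIC)
def draw(c,n,o,X,s=10):
    for z,r in((.03,.026),(.046,.026)):
        t=np.linspace(0,6.28,60); P=np.c_[X[0]+r*np.cos(t),X[1]+r*np.sin(t),0*t+z]
        q=((proj(n,P)-o+.5)*s).astype(np.int32); cv2.polylines(c,[q],True,(255,0,0),1)
X=(.465,.3525)
draw(c,"side",(300,310),X); draw(c2,"top",(190,235),X)
cv2.imwrite("pics/c2c.png",cv2.resize(np.hstack([c[:,100:600],c2]),(800,400)))
```

```text
0.038 [0.4669 0.3554 0.038 ] [0.4651 0.3406 0.038 ]
0.042 [0.4665 0.3546 0.042 ] [0.465  0.3444 0.042 ]
0.048 [0.4659 0.3534 0.048 ] [0.4647 0.3502 0.048 ]
```

View pics/c2c.png

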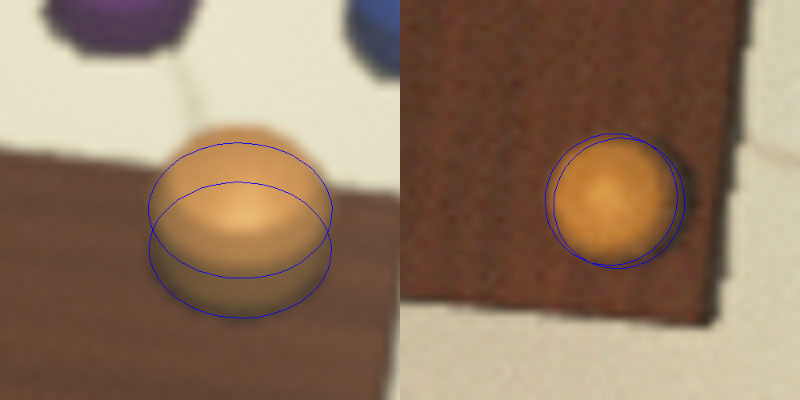

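Call:
{"fn": "step_arm", "kwargs": {
  "commands": [
    {"xyz": [-0.004, 0.01, 0], "twist": [0, 0, 0]},
    {"xyz": [-0.011, 0.03, 0], "twist": [0, 0, 0]},
    {"xyz": [-0.022, 0.058, 0], "twist": [0, 0, 0]},
    {"xyz": [-0.035, 0.091, 0], "twist": [0, 0, 0]},
    {"xyz": [-0.048, 0.126, 0], "twist": [0, 0, 0]},
    {"xyz": [-0.061, 0.161, 0], "twist": [0, 0, 0]},
    {"xyz": [-0.074, 0.196, 0], "twist": [0, 0, 0]},
    {"xyz": [-0.087, 0.23, 0], "twist": [0, 0, 0]},
    {"xyz": [-0.099, 0.262, 0], "twist": [0, 0, 0]},
    {"xyz": [-0.109, 0.288, 0], "twist": [0, 0, 0]},
    {"xyz": [-0.114, 0.301, 0], "twist": [0, 0, 0]},
    {"xyz": [-0.1155, 0.305, 0], "twist": [0, 0, 0]}
  ]
}}

```text
time: 5.55
tool_pos: [0.3848, 0.3178, 0.1206]
ee_rot: [-1.569, -0.001, 2.012]
wrist_force: [0.6, 0.4, -1.4]
width: 0.0492
```

Call:
{"fn": "step_arm", "kwargs": {
  "commands": [
    {"xyz": [0, 0, 0], "twist": [0, 0, 0]},
    {"xyz": [0, 0, -0.01], "twist": [0, 0, 0]},
    {"xyz": [0, 0, -0.015], "twist": [0, 0, 0]},
    {"xyz": [0, 0, -0.015], "twist": [0, 0, 0]},
    {"xyz": [0, 0, -0.015], "twist": [0, 0, 0]}
  ]
}}

```text
time: 5.97
tool_pos: [0.3869, 0.3143, 0.1054]
ee_rot: [-1.569, 0.0, 2.007]
wrist_force: [-0.1, 0.3, -1.4]
width: 0.049
```

```bash
python3 st.py 3
cat > ov.py <<'E'
from h import *
import sys
# overlay tongs model: tag, width, out
tag=sys.argv[1]; o=robot.get_obs(); w=o['width']; a=.13*(w-.032)/.026
th=o['ee_rot'][2]-np.pi/2; R=np.array([[np.cos(th),-np.sin(th),0],[np.sin(th),np.cos(th),0],[0,0,1]])
g=o['tool_pos']+np.array([.0001,.0004,.002]); cc,si=np.cos(a),np.sin(a)
arm=lambda s,x,y,z: R@np.array([cc*x-si*y-.1,s*(si*x+cc*y),z])+g
tip=R@np.array([.086,0,0])+g; print("tip",tip.round(4),"yaw",np.degrees(th))
out=[]
for n,s in(("side",8),("top",8)):
    im=cv2.imread(f"pics/{n}{tag}.png"); c=proj(n,tip); ox=int(c[0])-25; oy=int(c[1])-30
    k=cv2.resize(im[oy:oy+60,ox:ox+50],(400,480),interpolation=cv2.INTER_CUBIC)
    for sg in(1,-1):
      for x in(.165,.207):
        for z in(-.014,.014):
          q=((proj(n,arm(sg,x,.026,z))-(ox,oy)+.5)*s).astype(int); cv2.circle(k,tuple(int(i) for i in q),4,(0,0,255),1)
    out.append(k)
cv2.imwrite(f"pics/ov{tag}.png",np.hstack(out))
E
python3 ov.py 3
```

```text
{'time': 5.9667, 'tool_pos': [0.3869, 0.3143, 0.1054], 'ee_rot': [-1.5687, 0.0004, 2.0067], 'wrist_force': [-0.1316, 0.3105, -1.4082], 'width': 0.049, 'joint_positions': [0.5684, 0.0218, 1.6558, -0.0001, 1.4661, -1.4383]}
tip [0.4655 0.3516 0.1084] yaw 24.997242436185577
```

View pics/ov3.png

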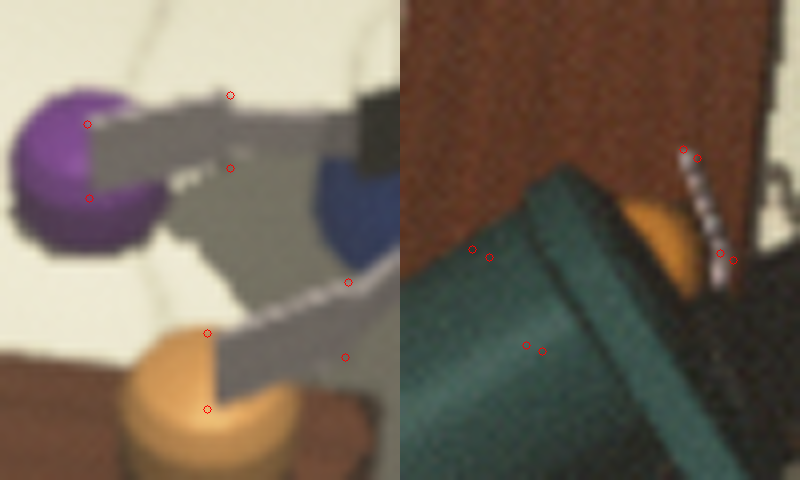

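View pics/side3.png

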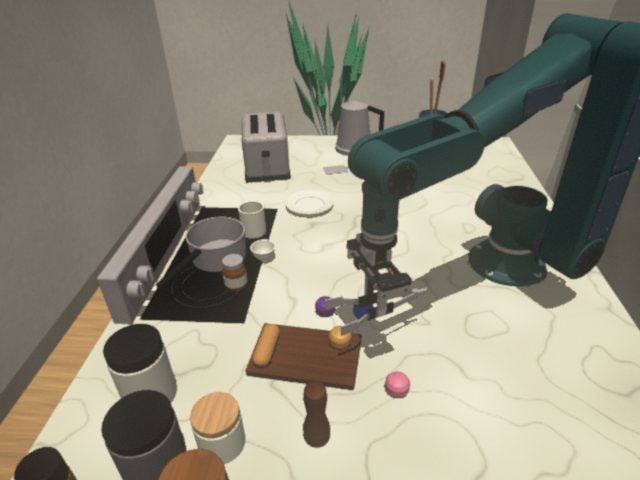

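The model matches the image to within about 1 px (2 mm), with the tips on either side of the roll. I'll descend.

Call:
{"fn": "step_arm", "kwargs": {
  "commands": [
    {"xyz": [0.001, 0.001, -0.01], "twist": [0, 0, 0]},
    {"xyz": [0.001, 0.001, -0.022], "twist": [0, 0, 0]},
    {"xyz": [0.001, 0.001, -0.034], "twist": [0, 0, 0]},
    {"xyz": [0.001, 0.001, -0.045], "twist": [0, 0, 0]},
    {"xyz": [0.001, 0.001, -0.055], "twist": [0, 0, 0]},
    {"xyz": [0.001, 0.001, -0.062], "twist": [0, 0, 0]},
    {"xyz": [0.001, 0.001, -0.067], "twist": [0, 0, 0]},
    {"xyz": [0.001, 0.001, -0.069], "twist": [0, 0, 0]},
    {"xyz": [0.001, 0.001, -0.069], "twist": [0, 0, 0]},
    {"xyz": [0.001, 0.001, -0.069], "twist": [0, 0, 0]}
  ]
}}

```text
time: 6.9
tool_pos: [0.3884, 0.3168, 0.0379]
ee_rot: [-1.572, -0.0, 2.008]
wrist_force: [0.2, 0.4, -1.6]
width: 0.0488
```

```bash
python3 st.py 4; python3 ov.py 4
```

```text
{'time': 6.9, 'tool_pos': [0.3884, 0.3168, 0.0379], 'ee_rot': [-1.5716, -0.0002, 2.0085], 'wrist_force': [0.1807, 0.4084, -1.6373], 'width': 0.0488, 'joint_positions': [0.5709, 0.0837, 1.7334, 0.0001, 1.3237, -1.4375]}
tip [0.4666 0.3537 0.0403] yaw 25.079472441577185
```

View pics/ov4.png

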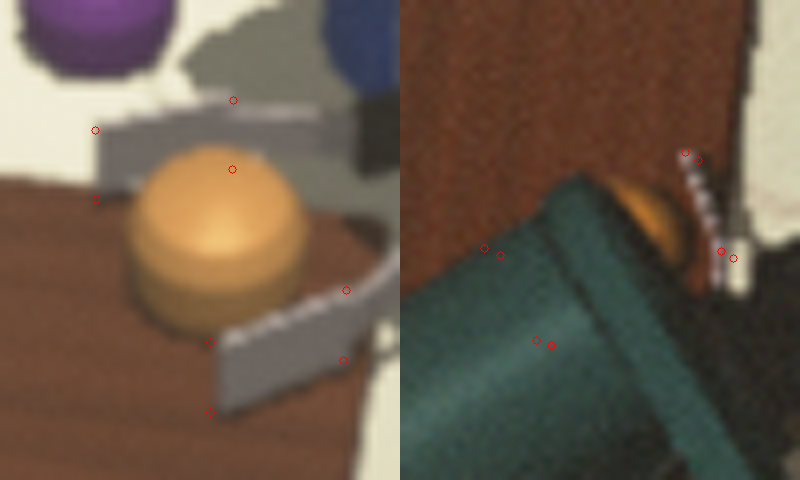

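The roll sits between the blades, which clear the board. I'll close in small steps.

Call:
{"fn": "step_arm", "kwargs": {
  "commands": [
    {"xyz": [0, 0, 0], "twist": [0, 0, 0]},
    {"xyz": [0, 0, 0], "twist": [0, 0, 0]},
    {"xyz": [0, 0, 0], "twist": [0, 0, 0]}
  ],
  "fingers": 145
}}

```text
time: 7.25
tool_pos: [0.3883, 0.3167, 0.0379]
ee_rot: [-1.572, -0.0, 2.008]
wrist_force: [0.1, -1.6, -1.9]
width: 0.0408
```

Call:
{"fn": "step_arm", "kwargs": {
  "commands": [
    {"xyz": [0, 0, 0], "twist": [0, 0, 0]},
    {"xyz": [0, 0, 0], "twist": [0, 0, 0]},
    {"xyz": [0, 0, 0], "twist": [0, 0, 0]}
  ],
  "fingers": 158
}}

```text
time: 7.5
tool_pos: [0.3881, 0.3165, 0.0375]
ee_rot: [-1.571, -0.0, 2.008]
wrist_force: [0.9, 1.4, -1.6]
width: 0.0362
```

Call:
{"fn": "step_arm", "kwargs": {
  "commands": [
    {"xyz": [0, 0, 0], "twist": [0, 0, 0]},
    {"xyz": [0, 0, 0], "twist": [0, 0, 0]},
    {"xyz": [0, 0, 0], "twist": [0, 0, 0]}
  ],
  "fingers": 166
}}

```text
time: 7.75
tool_pos: [0.3881, 0.3165, 0.0375]
ee_rot: [-1.571, 0.0, 2.008]
wrist_force: [-0.5, -0.2, -2.9]
width: 0.0328
```

Call:
{"fn": "step_arm", "kwargs": {
  "commands": [
    {"xyz": [0, 0, 0], "twist": [0, 0, 0]},
    {"xyz": [0, 0, 0], "twist": [0, 0, 0]},
    {"xyz": [0, 0, 0], "twist": [0, 0, 0]}
  ],
  "fingers": 172
}}

```text
time: 8.0
tool_pos: [0.3881, 0.3165, 0.0375]
ee_rot: [-1.571, -0.0, 2.008]
wrist_force: [-0.2, 1.0, -1.0]
width: 0.0311
```

Call:
{"fn": "step_arm", "kwargs": {
  "commands": [
    {"xyz": [0, 0, 0], "twist": [0, 0, 0]},
    {"xyz": [0, 0, 0], "twist": [0, 0, 0]},
    {"xyz": [0, 0, 0], "twist": [0, 0, 0]}
  ],
  "fingers": 178
}}

```text
time: 8.25
tool_pos: [0.3881, 0.3165, 0.0375]
ee_rot: [-1.571, -0.0, 2.008]
wrist_force: [0.6, 0.9, -1.7]
width: 0.0314
```

```bash
python3 st.py 5; python3 ov.py 5
```

```text
{'time': 8.25, 'tool_pos': [0.3881, 0.3165, 0.0375], 'ee_rot': [-1.5707, -0.0001, 2.0084], 'wrist_force': [0.5729, 0.9381, -1.661], 'width': 0.0314, 'joint_positions': [0.5709, 0.0838, 1.7341, 0.0001, 1.3237, -1.4376]}
tip [0.4661 0.3534 0.0395] yaw 25.073755161309673
```

View pics/ov5.png

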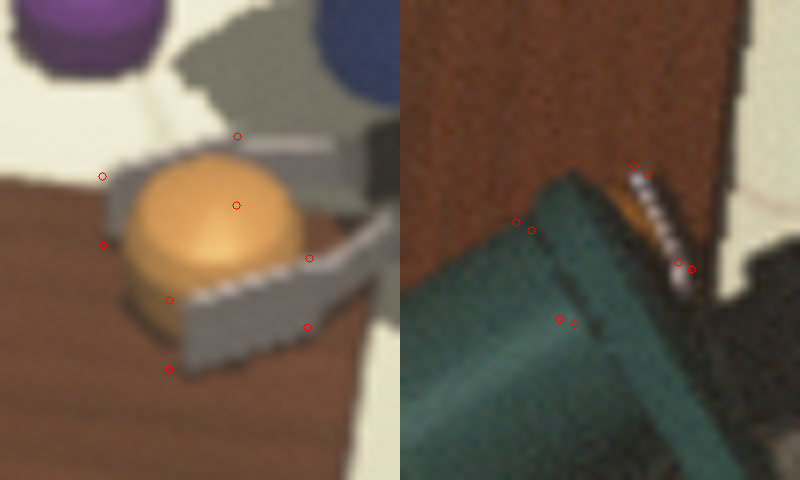

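Call:
{"fn": "step_arm", "kwargs": {
  "commands": [
    {"xyz": [0, 0, 0], "twist": [0, 0, 0]},
    {"xyz": [0, 0, 0], "twist": [0, 0, 0]},
    {"xyz": [0, 0, 0], "twist": [0, 0, 0]},
    {"xyz": [0, 0, 0], "twist": [0, 0, 0]}
  ],
  "fingers": 195
}}

```text
time: 8.68
tool_pos: [0.3881, 0.3165, 0.0375]
ee_rot: [-1.571, -0.0, 2.008]
wrist_force: [1.0, 0.3, -2.2]
width: 0.0316
```

Call:
{"fn": "step_arm", "kwargs": {
  "commands": [
    {"xyz": [0, 0, 0.003], "twist": [0, 0, 0]},
    {"xyz": [0, 0, 0.008], "twist": [0, 0, 0]},
    {"xyz": [0, 0, 0.015], "twist": [0, 0, 0]},
    {"xyz": [0, 0, 0.025], "twist": [0, 0, 0]},
    {"xyz": [0, 0, 0.035], "twist": [0, 0, 0]},
    {"xyz": [0, 0, 0.047], "twist": [0, 0, 0]},
    {"xyz": [0, 0, 0.06], "twist": [0, 0, 0]},
    {"xyz": [0, 0, 0.075], "twist": [0, 0, 0]},
    {"xyz": [0, 0, 0.09], "twist": [0, 0, 0]},
    {"xyz": [0, 0, 0.102], "twist": [0, 0, 0]},
    {"xyz": [0, 0, 0.11], "twist": [0, 0, 0]},
    {"xyz": [0, 0, 0.115], "twist": [0, 0, 0]}
  ]
}}

```text
time: 9.68
tool_pos: [0.3886, 0.3169, 0.1545]
ee_rot: [-1.573, -0.0, 2.008]
wrist_force: [0.5, 0.4, -1.5]
width: 0.0311
```

Call:
{"fn": "step_arm", "kwargs": {
  "commands": [
    {"xyz": [0, 0, 0], "twist": [0, 0, 0]},
    {"xyz": [0, 0, 0], "twist": [0, 0, 0]},
    {"xyz": [0, 0, 0], "twist": [0, 0, 0]},
    {"xyz": [0, 0, 0], "twist": [0, 0, 0]}
  ]
}}

```text
time: 10.02
tool_pos: [0.3875, 0.3162, 0.1514]
ee_rot: [-1.569, 0.0, 2.008]
wrist_force: [0.7, -0.3, -1.8]
width: 0.0309
```

```bash
python3 st.py 6; python3 ov.py 6
```

```text
{'time': 10.0167, 'tool_pos': [0.3875, 0.3162, 0.1514], 'ee_rot': [-1.5686, 0.0002, 2.0084], 'wrist_force': [0.6829, -0.2908, -1.7976], 'width': 0.0309, 'joint_positions': [0.5709, -0.0015, 1.5861, 0.0001, 1.5591, -1.4375]}
tip [0.4657 0.3531 0.1536] yaw 25.073979186262672
```

View pics/ov6.png

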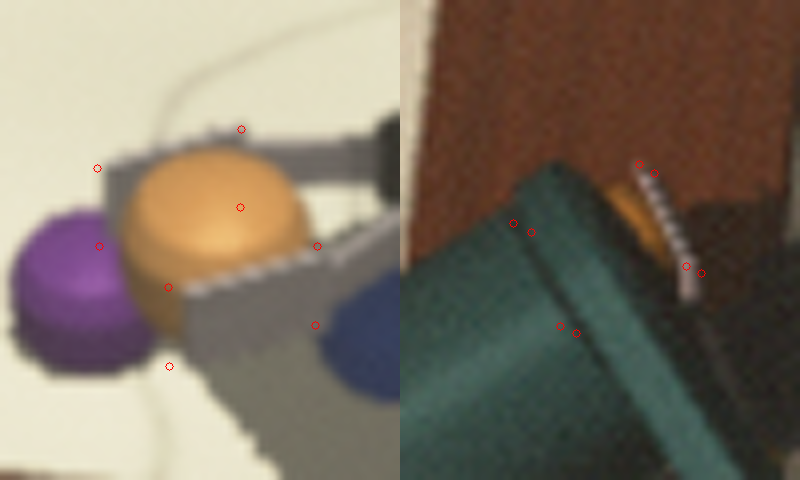

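Run:
```python
import numpy as np,json
D=np.array([.1335,-.583,.010]);A=-50
t=np.arange(37)/36; s=3*t**2-2*t**3
for k in range(3):
    b=s[12*k]
    print(json.dumps([{"xyz":(D*(x-b)).round(3).tolist(),"twist":[0,0,round(A*(x-b),1)]} for x in s[12*k+1:12*k+13]]))
```

```text
[{"xyz": [0.0, -0.001, 0.0], "twist": [0, 0, -0.1]}, {"xyz": [0.001, -0.005, 0.0], "twist": [0, 0, -0.4]}, {"xyz": [0.003, -0.011, 0.0], "twist": [0, 0, -1.0]}, {"xyz": [0.005, -0.02, 0.0], "twist": [0, 0, -1.7]}, {"xyz": [0.007, -0.031, 0.001], "twist": [0, 0, -2.6]}, {"xyz": [0.01, -0.043, 0.001], "twist": [0, 0, -3.7]}, {"xyz": [0.013, -0.058, 0.001], "twist": [0, 0, -4.9]}, {"xyz": [0.017, -0.074, 0.001], "twist": [0, 0, -6.3]}, {"xyz": [0.021, -0.091, 0.002], "twist": [0, 0, -7.8]}, {"xyz": [0.025, -0.11, 0.002], "twist": [0, 0, -9.4]}, {"xyz": [0.03, -0.13, 0.002], "twist": [0, 0, -11.2]}, {"xyz": [0.035, -0.151, 0.003], "twist": [0, 0, -13.0]}]
[{"xyz": [0.005, -0.022, 0.0], "twist": [0, 0, -1.9]}, {"xyz": [0.01, -0.045, 0.001], "twist": [0, 0, -3.8]}, {"xyz": [0.016, -0.068, 0.001], "twist": [0, 0, -5.8]}, {"xyz": [0.021, -0.092, 0.002], "twist": [0, 0, -7.9]}, {"xyz": [0.027, -0.116, 0.002], "twist": [0, 0, -10.0]}, {"xyz": [0.032, -0.14, 0.002], "twist": [0, 0, -12.0]}, {"xyz": [0.038, -0.165, 0.003], "twist": [0, 0, -14.1]}, {"xyz": [0.043, -0.189, 0.003], "twist": [0, 0, 
[... 209 characters left out ...]
], "twist": [0, 0, -24.1]}]
[{"xyz": [0.005, -0.021, 0.0], "twist": [0, 0, -1.8]}, {"xyz": [0.009, -0.041, 0.001], "twist": [0, 0, -3.5]}, {"xyz": [0.014, -0.06, 0.001], "twist": [0, 0, -5.2]}, {"xyz": [0.018, -0.078, 0.001], "twist": [0, 0, -6.7]}, {"xyz": [0.021, -0.094, 0.002], "twist": [0, 0, -8.0]}, {"xyz": [0.025, -0.108, 0.002], "twist": [0, 0, -9.3]}, {"xyz": [0.028, -0.121, 0.002], "twist": [0, 0, -10.3]}, {"xyz": [0.03, -0.131, 0.002], "twist": [0, 0, -11.2]}, {"xyz": [0.032, -0.14, 0.002], "twist": [0, 0, -12.0]}, {"xyz": [0.033, -0.146, 0.003], "twist": [0, 0, -12.5]}, {"xyz": [0.034, -0.15, 0.003], "twist": [0, 0, -12.8]}, {"xyz": [0.035, -0.151, 0.003], "twist": [0, 0, -13.0]}]
```

Call:
{"fn": "step_arm", "kwargs": {
  "commands": [
    {"xyz": [0.0, -0.001, 0.0], "twist": [0, 0, 0]},
    {"xyz": [0.001, -0.005, 0.0], "twist": [0, 0, -0.4]},
    {"xyz": [0.003, -0.011, 0.0], "twist": [0, 0, -1.0]},
    {"xyz": [0.005, -0.02, 0.0], "twist": [0, 0, -1.7]},
    {"xyz": [0.007, -0.031, 0.001], "twist": [0, 0, -2.6]},
    {"xyz": [0.01, -0.043, 0.001], "twist": [0, 0, -3.7]},
    {"xyz": [0.013, -0.058, 0.001], "twist": [0, 0, -4.9]},
    {"xyz": [0.017, -0.074, 0.001], "twist": [0, 0, -6.3]},
    {"xyz": [0.021, -0.091, 0.002], "twist": [0, 0, -7.8]},
    {"xyz": [0.025, -0.11, 0.002], "twist": [0, 0, -9.4]},
    {"xyz": [0.03, -0.13, 0.002], "twist": [0, 0, -11.2]},
    {"xyz": [0.035, -0.151, 0.003], "twist": [0, 0, -13.0]}
  ]
}}

```text
time: 11.12
tool_pos: [0.4231, 0.1636, 0.1556]
ee_rot: [-1.571, 0.0, 1.779]
wrist_force: [0.4, 0.6, -2.2]
width: 0.0312
```

Call:
{"fn": "step_arm", "kwargs": {
  "commands": [
    {"xyz": [0.005, -0.022, 0.0], "twist": [0, 0, -1.9]},
    {"xyz": [0.01, -0.045, 0.001], "twist": [0, 0, -3.8]},
    {"xyz": [0.016, -0.068, 0.001], "twist": [0, 0, -5.8]},
    {"xyz": [0.021, -0.092, 0.002], "twist": [0, 0, -7.9]},
    {"xyz": [0.027, -0.116, 0.002], "twist": [0, 0, -10.0]},
    {"xyz": [0.032, -0.14, 0.002], "twist": [0, 0, -12.0]},
    {"xyz": [0.038, -0.165, 0.003], "twist": [0, 0, -14.1]},
    {"xyz": [0.043, -0.189, 0.003], "twist": [0, 0, -16.2]},
    {"xyz": [0.049, -0.213, 0.004], "twist": [0, 0, -18.2]},
    {"xyz": [0.054, -0.236, 0.004], "twist": [0, 0, -20.2]},
    {"xyz": [0.059, -0.259, 0.004], "twist": [0, 0, -22.2]},
    {"xyz": [0.064, -0.281, 0.005], "twist": [0, 0, -24.0]}
  ]
}}

```text
time: 12.12
tool_pos: [0.4864, -0.1179, 0.1605]
ee_rot: [-1.571, 0.0, 1.359]
wrist_force: [-0.0, 0.3, -2.1]
width: 0.0313
```

Call:
{"fn": "step_arm", "kwargs": {
  "commands": [
    {"xyz": [0.005, -0.021, 0.0], "twist": [0, 0, -1.8]},
    {"xyz": [0.009, -0.041, 0.001], "twist": [0, 0, -3.5]},
    {"xyz": [0.014, -0.06, 0.001], "twist": [0, 0, -5.2]},
    {"xyz": [0.018, -0.078, 0.001], "twist": [0, 0, -6.7]},
    {"xyz": [0.021, -0.094, 0.002], "twist": [0, 0, -8.0]},
    {"xyz": [0.025, -0.108, 0.002], "twist": [0, 0, -9.3]},
    {"xyz": [0.028, -0.121, 0.002], "twist": [0, 0, -10.3]},
    {"xyz": [0.03, -0.131, 0.002], "twist": [0, 0, -11.2]},
    {"xyz": [0.032, -0.14, 0.002], "twist": [0, 0, -12.0]},
    {"xyz": [0.033, -0.146, 0.003], "twist": [0, 0, -12.5]},
    {"xyz": [0.034, -0.15, 0.003], "twist": [0, 0, -12.8]},
    {"xyz": [0.035, -0.151, 0.003], "twist": [0, 0, -13.0]}
  ]
}}

```text
time: 13.12
tool_pos: [0.5222, -0.2669, 0.1635]
ee_rot: [-1.571, -0.0, 1.135]
wrist_force: [0.2, -0.0, -1.8]
width: 0.0313
```

Call:
{"fn": "step_arm", "kwargs": {
  "commands": [
    {"xyz": [0, 0, 0], "twist": [0, 0, 0]},
    {"xyz": [0, 0, 0], "twist": [0, 0, 0]},
    {"xyz": [0, 0, 0], "twist": [0, 0, 0]},
    {"xyz": [0, 0, 0], "twist": [0, 0, 0]},
    {"xyz": [0, 0, 0], "twist": [0, 0, 0]},
    {"xyz": [0, 0, 0], "twist": [0, 0, 0]},
    {"xyz": [0, 0, 0], "twist": [0, 0, 0]},
    {"xyz": [0, 0, 0], "twist": [0, 0, 0]}
  ]
}}

```text
time: 13.78
tool_pos: [0.5221, -0.2664, 0.1635]
ee_rot: [-1.571, -0.0, 1.136]
wrist_force: [-0.4, -0.1, -2.5]
width: 0.0314
```

```bash
python3 st.py 7; python3 ov.py 7
```

```text
{'time': 13.7833, 'tool_pos': [0.5221, -0.2664, 0.1635], 'ee_rot': [-1.5708, -0.0001, 1.1359], 'wrist_force': [-0.3881, -0.0701, -2.5137], 'width': 0.0314, 'joint_positions': [-0.5686, 0.1818, 1.3637, 0.0001, 1.5961, -1.7045]}
tip [ 0.6001 -0.3023  0.1655] yaw -24.922210959702046
```

View pics/ov7.png

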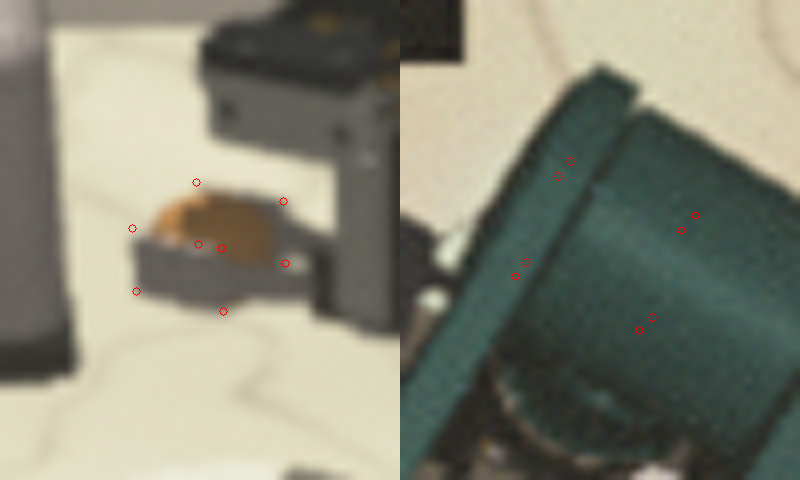

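View pics/side7.png

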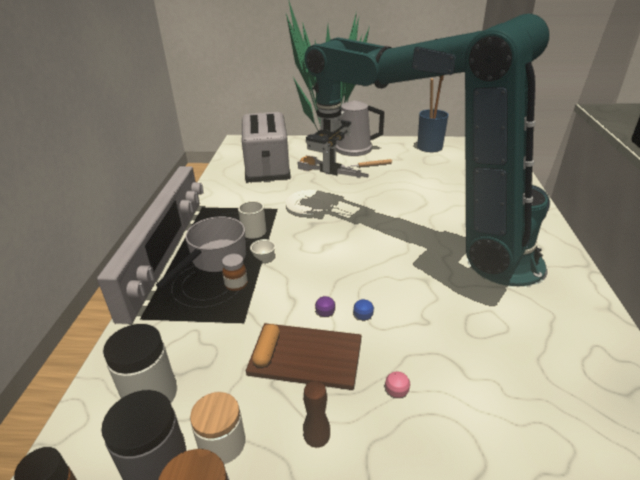

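View pics/top7.png

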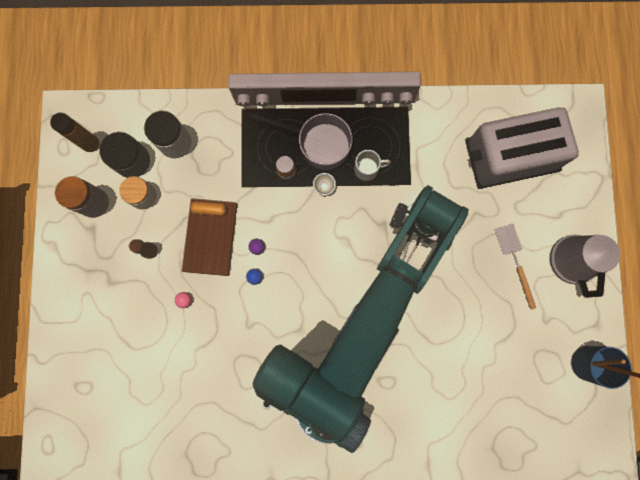

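The side view shows the roll between the tips, at about (308,160), above the plate. In the top view everything else is where it was at the start. I'm handing in.

```bash
python3 -c "
from bench import robot
print(robot.get_obs()['qvel'].round(3)); print(robot.close_job()); print(robot.get_obs()['width'])"
```

```text
[-0.001  0.    -0.    -0.002 -0.001  0.001]
the job is handed in; nothing more can be done
None
the job is handed in; nothing more can be done
```

The job is handed in at 13.8 s of the 51 s allowed, with the roll still held in the tongs over the plate. No verdict is reported.

**What I did:** I picked up the tongs by their grips, part-closed to about 49 mm. I lowered the tips around the orange-brown roll on the board and closed in small steps until the opening stopped at about 31 mm. I then lifted the roll and carried it over, turning the tongs 50° on the way.

**Last checks:**
- **Position:** The point between the tips worked out at (0.600, -0.302, 0.166) m from the arm's pose. The plate's middle measured about (0.60, -0.30) m, so the roll should be well within 50 mm of it. It is about 15 cm above the plate.
- **Grip:** The side view showed the roll still between the blades, and the opening was steady at 31 mm.
- **Stillness:** Joint speeds were 0.002 rad/s or less just before handing in.
- **Surroundings:** Everything else I compared by eye looked unmoved in the top and side views.

**Small disagreements:** The drawn model of the tongs sat about 1 pixel (2 mm) off the pictures, which is well inside the tolerances. In the top view the arm hid the roll over the plate, so its final position rests on the side view and the arm's pose. The force of the tips on the roll could not be measured. With the fixed grip force, the task's figures put it at about 9 N, against the 30 N limit.

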